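# Hold the cold bath's main lid open at 60 degrees

### The job

First swing the flat hook on top of the steel cold bath fully home, across the narrow hatch and into its keeper, so that the narrow well stays shut. Then raise the wide main lid by its pull bar to 60 degrees from closed and keep holding it there, still, so that a colleague can reach the test beams: the lid falls shut when let go, so finish while you are holding it. Leave the narrow hatch shut and do not disturb the beaker and the tin beside the bath.

Things in the scene. Friction and masses are not known exactly. Their poses are not given: they have to be found in the camera images.
- bath: Low steel bath, fixed, 220 (x) x 380 (y) mm, deck 120 mm high. Origin under its centre on the bench; x points away from the robot to the lids' hinges (at x +0.070), y left. On deck: wide main lid (right, -y), narrow hatch (left, +y), 44 mm strip between them with the hook's pivot. Both lids 12 mm thick, 170 mm deep, front edges flush with the bath's front (x -0.100).
- main_lid (a joint): Angle of the wide main lid (aluminium, 200 mm wide along y, 0.35 to 0.65 kg), rad: 0 closed, growing as its front edge rises; stop at 1.35. Free hinge: from any angle it falls shut. 60 degrees is 1.047.
- lid_bar (a point): Middle of the main lid's pull bar: round dark bar, 10 mm diameter, 100 mm long along the bath's y, a 10 mm leg at each end; its centre is 50 mm in front of the lid's front edge, free air under it, 220 mm from the hinge axis. Axes are the lid's: y along the bar, -x from hinge to bar, z up when shut. Shut, it is 126 mm above the bench, straight in front of lid_hinge.
- lid_hinge (a point): Point on the main lid's hinge axis (level, along the bath's y) in the middle of the lid's width, at the lid's underside, 120 mm above the bench; the pull bar's centre swings about it in the bath's x-z plane (radius 220 mm; closed, the bar is 6 mm above the hinge).
- side_lid (a joint): Angle of the narrow hatch (aluminium, 74 mm wide), rad: 0 shut; must stay shut.
- hook (a joint): Angle of the flat hook, rad: 0 home in its keeper, lying along the bath's +y across the narrow hatch; grows as it swings level, clockwise seen from above, towards the bath's +x (at 1.5 it points along +x, its stop). A stop at 0 ends the swing. Stiff pivot: about 0.7 N at the knob, stays where it is left.
- hook_knob (a point): Centre of the hook's upright black knob, at gripping height: 16 mm diameter, standing 34 mm tall on the hook's flat bar (14 mm wide, 6 mm thick); this point is 12 mm below the knob's top, 22 mm above the bar's upper face and 165 mm above the bench. 82 mm from the pivot. Its axes are the hook's: y from the pivot to the knob.
- hook_pivot (a point): Point on the hook's vertical pivot axis, level with hook_knob, on the strip between the two lids (bath frame x -0.070, y +0.060). The keeper is a small dark steel bracket (29 mm tall over the deck) 118 mm from the pivot along the bath's +y, open towards +x.
- beaker: Bystander: glass beaker, 68 mm diameter, 90 mm tall, loose on the bench to the left of the bath; origin under its centre.
- tin: Bystander: binder sample tin, 80 mm diameter, 70 mm tall, loose to the right of the bath; origin under its centre.

How it is judged:
On the way, in this order (a step that is already met when the one before it is completed fails the run):
1. the hook is fully home in its keeper (within 0.08 rad) while the main lid is shut (value of joint hook below 0.08 rad and value of joint main_lid below 0.1 rad), for 0.2 s.
2. the main lid is raised to 60 degrees, within 7 (value of joint main_lid between 0.925 and 1.17 rad), for 0.2 s.
At the end, for the whole second after the job is handed in: The main lid stands still at 60 degrees, within 7 degrees, carried by the robot alone (over 0.5 N of contact, none with the loose things); the hook is home in its keeper (within 0.1 rad) and the narrow hatch shut (under 0.1 rad) (all of step 2 and velocity of joint main_lid between -0.1 and 0.1 rad/s and (contact force between main_lid and the fingers above 0.5 N or contact force between main_lid and the arm above 0.5 N) and contact force between main_lid and beaker below 0.1 N and contact force between main_lid and tin below 0.1 N and value of joint each of hook, side_lid below 0.1 rad); the arm keeps its last pose, push and grip.
It fails at once if the narrow hatch is lifted (value of joint side_lid above 0.15 rad).
It fails at once if a thing beside the bath is pushed or tipped (moved over 30 mm or tilted over 0.35 rad) (distance of any of beaker, tin from where it was at the start of the episode above 0.03 m or angle between any of beaker, tin's own z axis and vertical above 0.35 rad).
It also fails if it takes over 51 s, if anything falls off the work surface, if the arm or the gripper's body presses on something with over 40 N, if the wrist force passes 120 N, or if a joint passes its speed limit or range.

### The arm

A 6-joint arm with a two-finger parallel gripper is mounted at the origin on the work surface. World frame = base frame: x ahead of the robot, y to its left, z up, the work surface at z = 0. Lengths are in m, angles in rad, forces in N, time in s.
With the tool pointing down it reaches from about 0.3 to 0.875 m from the base axis. Payload 6.4 kg.
Tool frame: the origin (TCP) lies midway between the tips of the shut fingers; the grasp point (between the pads) lies 19 mm behind it; y points along the fingers, x is the direction in which the jaws open and shut, and the axes are right-handed (so a half turn about y gives the same grasp; the last joint's range is limited). The gripper opens to 85 mm and grips with 20 to 120 N. Pads are 22 mm wide; open, the fingers measure 114 mm over their backs; the gripper's body (76 mm by 85 mm) begins 54 mm behind the grasp point. The pads swing forward as they close: fully open they stand 13 mm farther back than shut.
Start: joints at [1.113, 0.181, 1.607, -0, 1.354, -0.206], TCP at [0.143, 0.557, 0.231] pointing down, gripper open.
Joint ranges: [-2.99, 2.99], [-0.89, 2.07], [0.3, 2.58], [-1.14, 4.28], [0, 2.63], [-3.12, 3.12]. Speed limits (rad/s): [2.57, 2.57, 3.01, 3.14, 3.14, 3.14].

### API

Orientations are given as a unit quaternion [w, x, y, z].
In Python, from bench import ctrl gives the robot as it stands.
- The arm moves only by the tool step_arm, never from a script. Its argument "commands" is a list of rows, each a list of 7 numbers: the turn, a rotation vector about the tool's x, y, z in units of 6 degrees (1.0 is 6 degrees), then the shift along the tool's x, y, z in units of 30 mm (1.0 is 30 mm), then the opening, from 0 (shut) to 1 (fully open). A call has 1 to 10 rows; each row shifts and turns the commanded pose from where the row before left it, along the tool's axes as they then stand; what a row does not reach is not made up. A row lasts 1/10 s, in which the tool goes at most 50 mm and 8.59 degrees, less where a joint would pass 70% of its speed; a pose out of reach is approached as far as the arm can. A call with a number of a shift or a turn outside -1 to 1 is refused whole. A call with a gripper value outside its range is refused whole. The fingers move at their own pace and stop on an object; the grip force is fixed at half the most. Time passes only in rows, so rows that do not move let the fingers close. It gives the time, the measured TCP pose, the force and the opening at its end, in the units of the state.
- ctrl.get_obs(): the state, without advancing time (a new reading comes with each control period).
- ctrl.camera(name): name is "scene" or "side" or "wrist"; returns (picture, depth): 480x640x3 uint8, blue, green, red; 480x640 float32, m along the optical axis (not along the pixel's ray), 0 where there is no reading.
- ctrl.get_calibration(name): a dict with "intrinsics" (3x3 intrinsics, pixels), "R" (3x3) and "t" (3): a world point X has camera coordinates R X + t. Camera axes: x right, y down, z forward; pixel columns grow to the right and rows downward; lengths in m; the calibration is good to about 2 mm. A picture is of the moment at which its call begins: read the wrist's pose just before it. get_calibration takes no time and is no camera call; for the wrist camera it gives the pose at the moment of the call.
- ctrl.hand_in(): hands the job in, once; it reports no verdict.
Trained networks look in the newest picture that a camera, given by its name, has taken for a name from the list of things; names that differ only in an ending like _2 or _b are one class to them, and where a whole thing is asked for, a point or a joint stands for the part that bears it (a point fixed in the world has none). Each returns a list of dicts, best first, with "p" (0 to 1); they miss things now and then, are a little off and sometimes report something else, mostly with a low value. They report only what shows in the picture. A call takes as long as a camera call.
- ctrl.boxes_of(thing, camera): "point" ([x, y, z] in m, in the coordinates of the camera as it stood for that picture, good to about 4 mm: the middle of the surface that is visible of it).
- ctrl.silhouettes(thing, camera): "pixels" (480x640 bool, what is visible of it).
The state is a dict: "time_s": time; "q": joint angles; "dq": joint speeds; "joint_efforts": joint torques, N m; "eef_pos": TCP position; "eef_rot": TCP orientation; "wrist_force": force on the tool from outside, world axes, zero at the start; "torque": the same for the moment, N m; "opening": opening from 0.0 (shut) to 1.0 (fully open).
Only numpy, scipy, OpenCV 4.12 (cv2) and the standard library are available. Lean on these libraries where they do the work, as an engineer would, in place of code of your own. Each camera call takes 0.05 s, during which the arm holds its last target.

## Working session

There is one attempt and no reset: what is moved stays moved. The work goes in short steps, Python scripts to look and compute and a tool call to move; the robot and the scene stay as the last step left them, time stands still between calls to the robot, and variables do not carry over. Pictures are saved under pics/ and viewed, and the job is handed in when it is done.

Besides the shell and the picture viewer there is one more tool, called after "Emit:" by a JSON object that holds its "name" and its "arguments", one argument or row to a line. step_arm: Moves the arm, as the interface text tells. Its arguments: {"type":"object","properties":{"commands":{"type":"array"}},"required":["commands"]}

```bash
mkdir -p pics; ls; python3 - <<'E'
from bench import ctrl
import cv2,numpy as np
o=ctrl.get_obs();print(o)
for c in ["scene","side"]:
    p,d=ctrl.camera(c);cv2.imwrite(f"pics/{c}0.png",p)
    k=ctrl.get_calibration(c);R=np.array(k["R"]);t=np.array(k["t"])
    for n in ["bath","main_lid","lid_bar","hook","hook_knob","side_lid","beaker","tin"]:
        r=ctrl.boxes_of(n,c)
        for b in r[:2]: print(c,n,round(b["p"],2),np.round(R.T@(np.array(b["point"])-t),4))
print(ctrl.get_obs()["time_s"])
E
```

```text
pics
{'time_s': 0.0, 'q': array([ 1.11270724e+00,  1.81533966e-01,  1.60801276e+00,  2.05497795e-05,
        1.35378193e+00, -2.06329215e-01]), 'dq': array([ 0.00053286, -0.00037642, -0.00054878,  0.00022651, -0.00135717,
        0.00170216]), 'joint_efforts': array([ 1.35653201e-03, -4.44863856e+01, -3.51343954e+01, -5.44525210e-05,
        8.95935693e-03, -4.32605350e-05]), 'eef_pos': array([0.14298316, 0.55637357, 0.23038583]), 'eef_rot': array([-0.55855607,  0.55908077,  0.43271359, -0.43382343]), 'wrist_force': array([-0.40130036, -0.04748563,  0.26169414]), 'torque': array([ 0.01623309, -0.00475232,  0.03691045]), 'opening': 0.9995113549784166}
scene bath 0.72 [0.6745 0.0538 0.1271]
scene main_lid 0.83 [ 0.6508 -0.0128  0.133 ]
scene lid_bar 0.57 [ 0.6474 -0.0129  0.1325]
scene hook 0.78 [0.6016 0.1512 0.1432]
scene hook_knob 0.64 [0.6009 0.159  0.1391]
scene side_lid 0.65 [0.6029 0.1677 0.1331]
scene side_lid 0.56 [0.5999 0.1578 0.1416]
scene beaker 0.61 [0.4889 0.3167 0.058 ]
scene beaker 0.15 [ 0.6486 -0.0127  0.1317]
scene tin 0.66 [ 0.6776 -0.2222  0.0636]
side bath 0.96 [ 0.6193 -0.0062  0.1203]
side main_lid 0.67 [ 0.6322 -0.0245  0.1322]
side hook 0.71 [0.5778 0.161  0.133 ]
side hook_knob 0.61 [0.5908 0.1512 0.1458]
side side_lid 0.93 [0.5774 0.1629 0.1364]
side side_lid 0.26 [ 0.6351 -0.0263  0.1314]
side beaker 0.76 [0.4787 0.295  0.0641]
side tin 0.81 [ 0.6537 -0.2421  0.0704]
0.9
```

View pics/scene0.png

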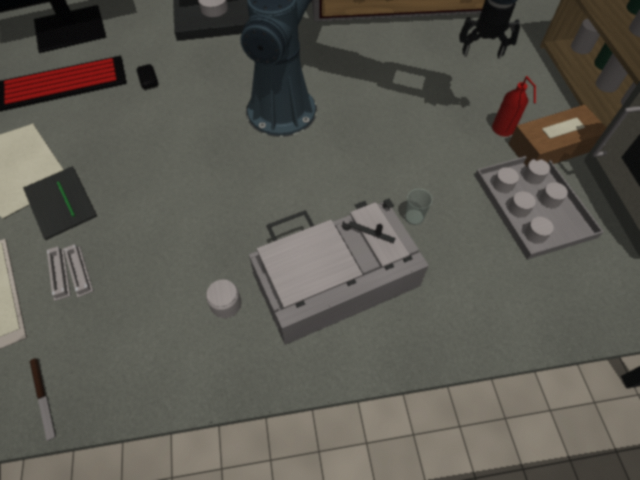

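View pics/side0.png

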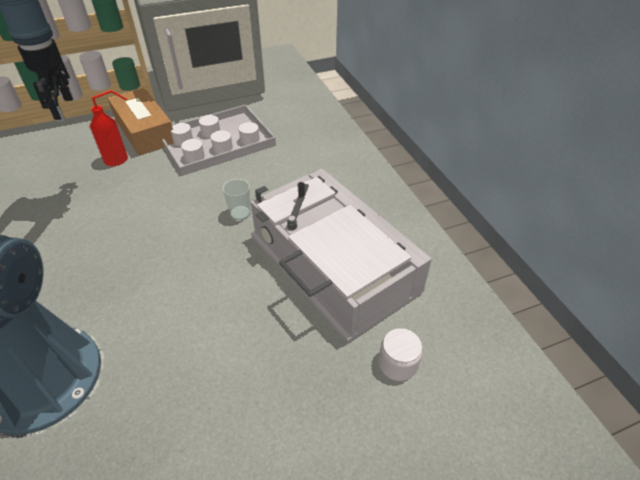

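```bash
cat > h.py <<'E'
from bench import ctrl
import cv2,numpy as np
def cloud(d,c):
    k=ctrl.get_calibration(c);K=np.array(k["intrinsics"]);R=np.array(k["R"]);t=np.array(k["t"])
    v,u=np.mgrid[0:480,0:640]
    P=np.stack([(u-K[0,2])/K[0,0]*d,(v-K[1,2])/K[1,1]*d,d],-1)
    return (P-t)@R, d>0   # R^T(P-t)
def proj(X,c):
    k=ctrl.get_calibration(c);K=np.array(k["intrinsics"]);p=(np.array(X)@np.array(k["R"]).T+np.array(k["t"]))@K.T
    return p[...,:2]/p[...,2:]
E
python3 - <<'E'
from h import *
for c in ["scene","side"]:
    p,d=ctrl.camera(c);np.save(f"{c}_d.npy",d);cv2.imwrite(f"{c}_p.png",p)
    P,ok=cloud(d,c)
    for n in ["main_lid","bath","hook"]:
        r=ctrl.silhouettes(n,c)
        if not r: continue
        np.save(f"{c}_{n}.npy",r[0]["pixels"])
        m=r[0]["pixels"]&ok; X=P[m]; print(c,n,r[0]["p"],len(X),np.median(X,0))
        if n!="hook":
            Z=X[(X[:,2]>.11)&(X[:,2]<.14)]
            (cx,cy),wh,a=cv2.minAreaRect((Z[:,:2]*1000).astype(np.float32));print(len(Z),cx,cy,wh,a, np.median(Z[:,2]))
    # height hist near bath
    b=ok&(abs(P[...,0]-.64)<.25)&(abs(P[...,1]-.04)<.3)
    print(np.histogram(P[b][:,2],bins=np.arange(-.01,.2,.01)))
E
```

```text
scene main_lid 0.92 5764 [ 0.6474617  -0.01325757  0.13166539]
5706 619.4906005859375 -13.126022338867188 (227.9736328125, 207.18443298339844) 15.188225746154785 0.1316873721245169
scene hook 0.89 363 [0.60091652 0.15821881 0.14273012]
(array([13457,  9610,   451,   446,   377,   387,   410,   821,   560,
         369,   316,   319,  2840,  3489,  5915,   302,    35,    11,
          39,     0]), array([-0.01,  0.  ,  0.01,  0.02,  0.03,  0.04,  0.05,  0.06,  0.07,
        0.08,  0.09,  0.1 ,  0.11,  0.12,  0.13,  0.14,  0.15,  0.16,
        0.17,  0.18,  0.19]))
side main_lid 0.61 6625 [ 0.63195904 -0.02499017  0.13139562]
6554 619.2382202148438 -9.421585083007812 (237.54559326171875, 217.2407684326172) 15.591766357421875 0.13141519196945084
side bath 0.89 17701 [ 0.61920751 -0.00850688  0.12125474]
11969 617.60791015625 53.83790588378906 (266.6732482910156, 383.0282897949219) 14.8659086227417 0.13045675384841302
side hook 0.77 334 [0.58897782 0.14602326 0.14279455]
(array([18314,  7358,   815,   653,   572,   605,   865,  1380,   849,
         644,   502,   497,  2875,  2561,  6599,   269,    31,    22,
          35,     0]), array([-0.01,  0.  ,  0.01,  0.02,  0.03,  0.04,  0.05,  0.06,  0.07,
        0.08,  0.09,  0.1 ,  0.11,  0.12,  0.13,  0.14,  0.15,  0.16,
        0.17,  0.18,  0.19]))
```

```bash
cat >> h.py <<'E'
def T(b,X):
    X=np.array(X,float);c,s=np.cos(b[2]),np.sin(b[2])
    return np.stack([b[0]+c*X[...,0]-s*X[...,1],b[1]+s*X[...,0]+c*X[...,1],X[...,2]],-1)
E
cat > fit.py <<'E'
from h import *
from scipy.optimize import minimize
pts=[]
for c in ["scene","side"]:
    P,ok=cloud(np.load(f"{c}_d.npy"),c)
    m=ok&(P[...,2]>.112)&(P[...,2]<.137)&(abs(P[...,0]-.64)<.25)&(abs(P[...,1]-.05)<.3)
    pts.append(P[m][:,:2])
def sc(b,pt):
    # signed distance inside the bath's top outline: fraction area overlap by grid
    g=np.stack(np.meshgrid(np.arange(-.16,.161,.002),np.arange(-.25,.251,.002),indexing='ij'),-1)
    return g
def occ(pt):
    H=np.zeros((400,400),np.uint8)  # 2mm cells x .24.. y -.35
    i=((pt-np.array([.24,-.35]))/.002).astype(int);H[i[:,0],i[:,1]]=1
    return cv2.morphologyEx(H,cv2.MORPH_CLOSE,np.ones((5,5)))
gx,gy=np.meshgrid(np.arange(400)*.002+.241,np.arange(400)*.002-.349,indexing='ij')
bs=[]
for pt in pts:
    H=occ(pt)
    def cost(b):
        c,s=np.cos(b[2]),np.sin(b[2]);dx,dy=gx-b[0],gy-b[1]
        x,y=c*dx+s*dy,-s*dx+c*dy
        m=1/(1+np.exp((np.maximum(abs(x)-.11,abs(y)-.19))/.001))
        bar=(x<-.10)  # ignore front bar region
        return (np.abs(m-H)*~bar).sum()
    r=minimize(cost,[.645,.06,.26],method="Nelder-Mead",options=dict(initial_simplex=[[.645,.06,.26],[.66,.06,.26],[.645,.075,.26],[.645,.06,.3]]))
    print(r.x,np.degrees(r.x[2]),r.fun);bs.append(r.x)
b=np.mean(bs,0);np.save("b.npy",b)
for c in ["scene","side"]:
    im=cv2.imread(f"{c}_p.png")
    M=proj(T(b,[0,0,.12]),c);S=4;x0,y0=int(M[0]-95),int(M[1]-75)
    im=cv2.resize(im[y0:y0+150,x0:x0+190],None,fx=S,fy=S,interpolation=cv2.INTER_CUBIC)
    cv2.imwrite(f"pics/{c}_raw.png",im)
    def pl(X,col,cl=True):
        q=((proj(T(b,X),c)-[x0,y0]+.5)*S).astype(np.int32);cv2.polylines(im,[q],cl,col,1)
    pl([[-.11,-.19,.12],[.11,-.19,.12],[.11,.19,.12],[-.11,.19,.12]],(0,0,255))
    pl([[-.1,-.162,.132],[.07,-.162,.132],[.07,.038,.132],[-.1,.038,.132]],(0,255,0))
    pl([[-.1,.082,.132],[.07,.082,.132],[.07,.156,.132],[-.1,.156,.132]],(0,255,0))
    pl([[-.15,-.112,.126],[-.15,-.012,.126]],(255,0,255))
    pl([[-.07,.06,.143],[-.07,.178,.143]],(255,0,0))
    for a in (0.8,1.0,1.2): pl([[-.07,.06,.165],[-.07+.082*np.sin(a),.06+.082*np.cos(a),.165]],(0,255,255))
    cv2.imwrite(f"pics/{c}_fit2.png",im)
E
python3 fit.py
```

```text
[0.64290014 0.05972165 0.26493972] 15.17992769541332 1173.6400085887008
[0.63901057 0.05850611 0.26461145] 15.161119183276782 2059.133331919041
```

```bash
python3 - <<'E'
import cv2,numpy as np
for c in ["scene","side"]:
  a=cv2.imread(f"pics/{c}_fit2.png");print(a.shape)
E
```

```text
(600, 760, 3)
(600, 760, 3)
```

View pics/scene_fit2.png

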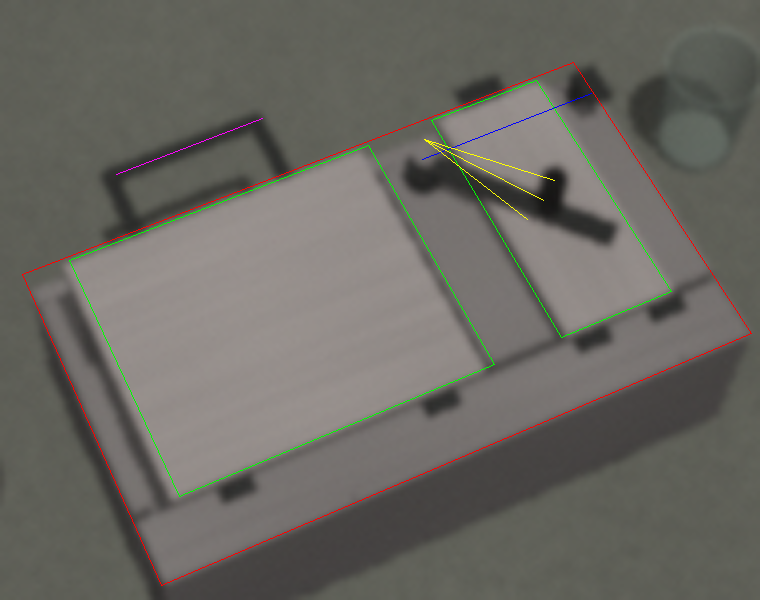

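View pics/side_fit2.png

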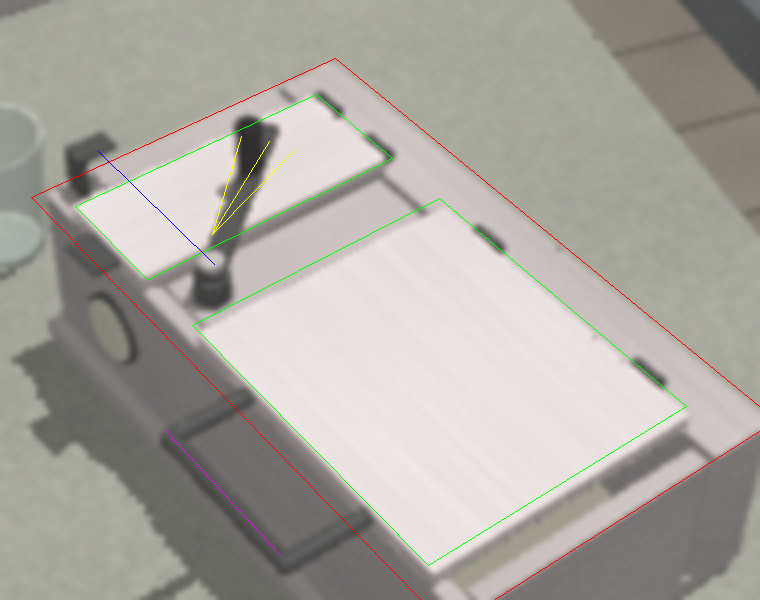

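```bash
python3 - <<'E'
from h import *
b=np.load("b.npy");c_,s_=np.cos(b[2]),np.sin(b[2])
def inv(X): d=X-np.array([b[0],b[1],0]);return np.stack([c_*d[:,0]+s_*d[:,1],-s_*d[:,0]+c_*d[:,1],d[:,2]],-1)
for c in ["scene","side"]:
    P,ok=cloud(np.load(f"{c}_d.npy"),c)
    L=inv(P[ok])
    k=L[(L[:,2]>.152)&(L[:,2]<.19)&(abs(L[:,0])<.12)&(abs(L[:,1])<.2)]
    print(c,"knob",len(k));print(np.round(k,3).tolist())
    l=L[(L[:,2]>.127)&(L[:,2]<.136)&(abs(L[:,0])<.12)&(abs(L[:,1])<.2)]
    m=l[(l[:,1]<.02)&(l[:,1]>-.14)];print("lid x range",np.percentile(m[:,0],[.5,2,98,99.5]))
    m=l[(l[:,0]<.05)&(l[:,0]>-.08)&(l[:,1]<.058)];print("lid y",np.percentile(m[:,1],[.5,2,98,99.5]))
    m=l[(l[:,0]<.05)&(l[:,0]>-.08)&(l[:,1]>.062)];print("hatch y",np.percentile(m[:,1],[.5,2,98,99.5]))
    bar=L[(L[:,2]>.11)&(L[:,2]<.14)&(L[:,0]<-.135)&(L[:,0]>-.17)&(abs(L[:,1]+.06)<.07)];print("bar",np.mean(bar,0),np.percentile(bar,[3,97],0))
E
```

```text
scene knob 71
[[-0.079, 0.178, 0.152], [-0.074, 0.18, 0.153], [-0.071, 0.173, 0.152], [-0.063, 0.183, 0.154], [-0.059, 0.169, 0.154], [-0.014, 0.111, 0.176], [-0.013, 0.113, 0.177], [-0.011, 0.115, 0.178], [-0.011, 0.118, 0.176], [-0.011, 0.121, 0.175], [-0.012, 0.107, 0.178], [-0.012, 0.11, 0.176], [-0.009, 0.112, 0.178], [-0.009, 0.114, 0.176], [-0.007, 0.116, 0.178], [-0.006, 0.118, 0.178], [-0.011, 0.107, 0.174], [-0.009, 0.109, 0.175], [-0.008, 0.111, 0.176], [-0.006, 0.112, 0.178], [-0.004, 0.114, 0.18], [-0.005, 0.118, 0.176], [-0.004, 0.119, 0.176], [-0.007, 0.105, 0.177], [-0.005, 0.106, 0.179], [-0.006, 0.11, 0.175], [-0.004, 0.111, 0.177], [-0.002, 0.113, 0.178], [-0.0, 0.114, 0.18], [-0.002, 0.119, 0.174], [-0.006, 0.105, 0.173], [-0.004, 0.106, 0.176], [-0.003, 0.108, 0.176], [-0.001, 0.109, 0.178], [-0.001, 0.113, 0.175], [0.001, 0.114, 0.178], [-0.001, 0.119, 0.172], [-0.005, 0.105, 0.171], [-0.006, 0.108, 0.167], [-0.002, 0.108, 0.173], [-0.0, 0.11, 0.175], [0.001, 0.112, 0.175], [0.002, 0.114, 0.174], [-0.009, 0.105, 0.161], [-0.005, 0.105, 0.167], [-0.004, 0.107, 0.
[... 2340 characters left out ...]
9], [-0.016, 0.106, 0.162], [-0.012, 0.109, 0.158], [-0.011, 0.106, 0.16], [-0.008, 0.106, 0.159], [-0.005, 0.106, 0.157], [-0.017, 0.113, 0.155], [-0.016, 0.111, 0.156], [-0.014, 0.109, 0.156], [-0.012, 0.108, 0.156], [-0.012, 0.104, 0.159], [-0.007, 0.107, 0.154], [-0.017, 0.11, 0.154], [-0.015, 0.108, 0.155], [-0.013, 0.107, 0.155], [-0.01, 0.107, 0.153], [-0.01, 0.104, 0.155], [-0.015, 0.108, 0.152]]
lid x range [-0.1126699  -0.1015744   0.065629    0.07321228]
lid y [-0.16727476 -0.16576081  0.02919416  0.04993372]
hatch y [0.0832111  0.08424202 0.15592367 0.1589542 ]
bar [-0.15066242 -0.07181179  0.12908012] [[-0.15674724 -0.12174548  0.12480966]
 [-0.13701389 -0.01728652  0.13215657]]
```

```bash
cat >> h.py <<'E'
from scipy.spatial.transform import Rotation as Ro
B=np.array([.641,.0591,.2648])
def st(target=None,yaw=None):
    """state; shift to a world target and rotvec, in units of the moves"""
    o=ctrl.get_obs();R=Ro.from_quat(np.roll(o["eef_rot"],-1)).as_matrix();p=o["eef_pos"]
    print("t %.2f"%o["time_s"],"p",np.round(p,4),"F",np.round(o["wrist_force"],2),"open %.3f"%o["opening"])
    print("bath frame p",np.round(Ro.from_euler('z',-B[2]).apply(p-[B[0],B[1],0]),4))
    print("toolaxes cols\n",np.round(R,3))
    # desired: tool y down, tool x along +-bath x
    bx=np.array([np.cos(B[2]),np.sin(B[2]),0]);y=np.array([0,0,-1.])
    Rg=R
    for sgn in (1,-1):
        x=sgn*bx;Rd=np.stack([x,y,np.cross(x,y)],1)
        rv=Ro.from_matrix(R.T@Rd).as_rotvec(degrees=True)/6
        print("turn units",sgn,np.round(rv,3))
        if yaw==sgn: Rg=Rd
    if target is not None:
        print("shift units now-axes",np.round(R.T@(target-p)/.03,3),"goal-axes",np.round(Rg.T@(target-p)/.03,3))
E
python3 - <<'E'
from h import *
a=.87
k=T(B,[-.07+.082*np.sin(a),.06+.082*np.cos(a),.152]);print(k)
st(k,1);st(k,-1); print(ctrl.get_obs()["q"])
E
```

```text
[0.60438886 0.1661244  0.152     ]
t 1.30 p [0.1433 0.5569 0.2313] F [-0.76  0.96 -0.51] open 1.004
bath frame p [-0.3501  0.6107  0.2313]
toolaxes cols
 [[ 0.249  0.    -0.968]
 [ 0.968  0.     0.249]
 [ 0.    -1.    -0.   ]]
turn units 1 [-0.    10.067  0.   ]
turn units -1 [  0.    -19.933   0.   ]
shift units now-axes [ -8.785   2.643 -18.132] goal-axes [ 11.426   2.644 -16.594]
t 1.30 p [0.1433 0.5569 0.2313] F [-0.76  0.96 -0.51] open 1.004
bath frame p [-0.3501  0.6107  0.2313]
toolaxes cols
 [[ 0.249  0.    -0.968]
 [ 0.968  0.     0.249]
 [ 0.    -1.    -0.   ]]
turn units 1 [-0.    10.067  0.   ]
turn units -1 [  0.    -19.933   0.   ]
shift units now-axes [ -8.785   2.643 -18.132] goal-axes [-11.426   2.644  16.594]
[ 1.11268156e+00  1.80757319e-01  1.60700432e+00  6.86615895e-06
  1.35378810e+00 -2.06301519e-01]
```

Emit:
{"name": "step_arm", "arguments": {
  "commands": [
    [0, 1, 0, 0, 0, 0, 0.6],
    [0, 1, 0, 0, 0, 0, 0.6],
    [0, 1, 0, 0, 0, 0, 0.6],
    [0, 1, 0, 0, 0, 0, 0.6],
    [0, 1, 0, 0, 0, 0, 0.6],
    [0, 1, 0, 0, 0, 0, 0.6],
    [0, 1, 0, 0, 0, 0, 0.6],
    [0, 1, 0, 0, 0, 0, 0.6],
    [0, 1, 0, 0, 0, 0, 0.6],
    [0, 1, 0, 0, 0, 0, 0.6]
  ]
}}

```text
time_s: 2.3
eef_pos: [0.1433, 0.5569, 0.2313]
eef_rot: [0.701, -0.701, -0.094, 0.094]
wrist_force: [-0.1, 0.3, 0.5]
opening: 0.602
```

```bash
python3 - <<'E'
from h import *
a=.87
k=T(B,[-.07+.082*np.sin(a),.06+.082*np.cos(a),.152])
st(k,1)
E
```

```text
t 2.30 p [0.1433 0.5569 0.2313] F [-0.11  0.32  0.5 ] open 0.602
bath frame p [-0.3501  0.6107  0.2313]
toolaxes cols
 [[ 0.964  0.    -0.264]
 [ 0.264  0.     0.964]
 [ 0.    -1.     0.   ]]
turn units 1 [-0.     0.025  0.   ]
turn units -1 [  0.    -29.975   0.   ]
shift units now-axes [ 11.382   2.643 -16.625] goal-axes [ 11.426   2.643 -16.595]
```

Emit:
{"name": "step_arm", "arguments": {
  "commands": [
    [0, 0, 0, 0.7, 0, -1, 0.6],
    [0, 0, 0, 0.7, 0, -1, 0.6],
    [0, 0, 0, 0.7, 0, -1, 0.6],
    [0, 0, 0, 0.7, 0, -1, 0.6],
    [0, 0, 0, 0.7, 0, -1, 0.6],
    [0, 0, 0, 0.7, 0, -1, 0.6],
    [0, 0, 0, 0.7, 0, -1, 0.6],
    [0, 0, 0, 0.7, 0, -1, 0.6],
    [0, 0, 0, 0.7, 0, -1, 0.6],
    [0, 0, 0, 0.7, 0, -1, 0.6]
  ]
}}

```text
time_s: 3.3
eef_pos: [0.4272, 0.3232, 0.2315]
eef_rot: [0.701, -0.701, -0.096, 0.096]
wrist_force: [1.1, 0.5, 0.4]
opening: 0.601
```

Emit:
{"name": "step_arm", "arguments": {
  "commands": [
    [0, 0, 0, 0.7, 0, -1, 0.6],
    [0, 0, 0, 0.7, 0, -1, 0.6],
    [0, 0, 0, 0.7, 0, -1, 0.6],
    [0, 0, 0, 0.7, 0, -1, 0.6],
    [0, 0, 0, 0.7, 0, -1, 0.6],
    [0, 0, 0, 0.7, 0, -1, 0.6],
    [0, 0, 0, 0.2, 0, -0.6, 0.6],
    [0, 0, 0, 0, 0, 0, 0.6]
  ]
}}

```text
time_s: 4.1
eef_pos: [0.6074, 0.1667, 0.2308]
eef_rot: [-0.701, 0.701, 0.095, -0.095]
wrist_force: [-0.4, 0.7, -0.1]
opening: 0.6
```

```bash
python3 - <<'E'
from h import *
a=.87
k=T(B,[-.07+.082*np.sin(a),.06+.082*np.cos(a),.152])
st(k,1)
p,d=ctrl.camera("wrist");cv2.imwrite("pics/w1.png",p)
P,ok=cloud(d,"wrist")
X=P[ok&(P[...,2]>.170)&(P[...,2]<.182)];print(len(X))
L=Ro.from_euler('z',-B[2]).apply(X-[B[0],B[1],0]);L=L[(abs(L[:,0])<.06)&(L[:,1]>.07)&(L[:,1]<.15)];print(len(L),L.mean(0) if len(L) else 0,L.min(0) if len(L) else 0,L.max(0) if len(L) else 0)
E
```

```text
t 4.10 p [0.6074 0.1667 0.2308] F [-0.35  0.75 -0.09] open 0.600
bath frame p [-0.0043  0.1127  0.2308]
toolaxes cols
 [[ 0.964 -0.    -0.266]
 [ 0.266 -0.001  0.964]
 [-0.001 -1.    -0.   ]]
turn units 1 [ 0.003  0.038 -0.006]
turn units -1 [-9.0000e-03 -2.9962e+01 -5.0000e-03]
shift units now-axes [-0.101  2.628  0.008] goal-axes [-0.102  2.628  0.007]
703
703 [-0.0096308   0.11542406  0.17645162] [-0.01760218  0.1070279   0.17001258] [-0.00189636  0.122281    0.17908988]
```

View pics/w1.png

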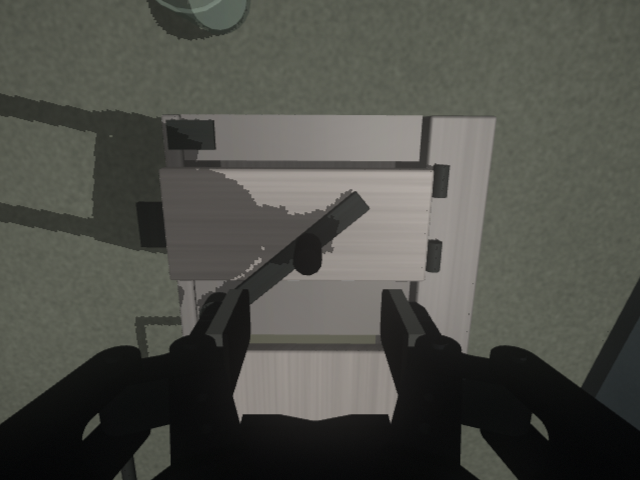

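Emit:
{"name": "step_arm", "arguments": {
  "commands": [
    [0, 0, 0, -0.18, 0.6, 0.08, 0.6],
    [0, 0, 0, 0, 1, 0, 0.6],
    [0, 0, 0, 0, 0.6, 0, 0.6],
    [0, 0, 0, 0, 0.4, 0, 0.6],
    [0, 0, 0, 0, 0, 0, 0.6],
    [0, 0, 0, 0, 0, 0, 0.3],
    [0, 0, 0, 0, 0, 0, 0.0],
    [0, 0, 0, 0, 0, 0, 0.0],
    [0, 0, 0, 0, 0, 0, 0.0]
  ]
}}

```text
time_s: 5.05
eef_pos: [0.6018, 0.1704, 0.1551]
eef_rot: [0.701, -0.7, -0.097, 0.095]
wrist_force: [1.7, 2.8, 4.5]
opening: 0.16
```

```bash
python3 - <<'E'
from h import *
st()
p,d=ctrl.camera("wrist");cv2.imwrite("pics/w2.png",p)
E
```

```text
t 5.05 p [0.6018 0.1704 0.1551] F [1.7  2.77 4.47] open 0.160
bath frame p [-0.0087  0.1176  0.1551]
toolaxes cols
 [[ 0.963  0.004 -0.269]
 [ 0.269  0.001  0.963]
 [ 0.004 -1.    -0.   ]]
turn units 1 [-0.     0.068  0.035]
turn units -1 [  0.054 -29.932   0.   ]
```

View pics/w2.png

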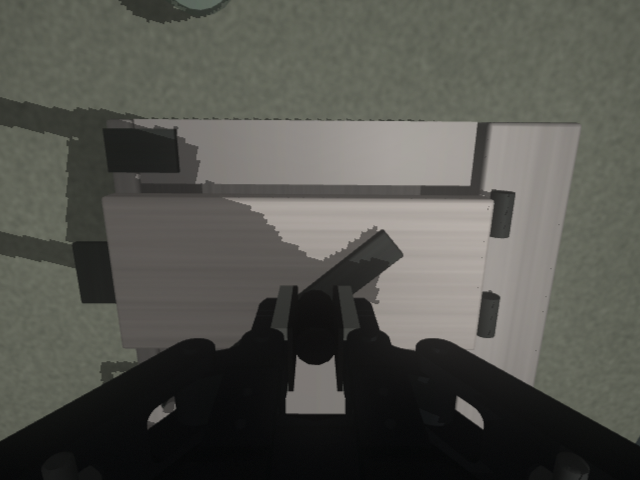

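Emit:
{"name": "step_arm", "arguments": {
  "commands": [
    [0, 0, 0, -0.24, 0, 0.23, 0.0],
    [0, 0, 0, -0.22, 0, 0.17, 0.0],
    [0, 0, 0, -0.23, 0, 0.14, 0.0],
    [0, 0, 0, -0.25, 0, 0.12, 0.0],
    [0, 0, 0, -0.26, 0, 0.09, 0.0],
    [0, 0, 0, -0.26, 0, 0.07, 0.0],
    [0, 0, 0, 0, 0, 0, 0.0]
  ]
}}

```text
time_s: 5.8
eef_pos: [0.5518, 0.1892, 0.1551]
eef_rot: [0.705, -0.696, -0.098, 0.095]
wrist_force: [1.1, 28.6, 3.9]
opening: 0.163
```

```bash
python3 - <<'E'
from h import *
st()
p,d=ctrl.camera("wrist");cv2.imwrite("pics/w3.png",p)
E
```

```text
t 5.80 p [0.5518 0.1892 0.1551] F [ 1.06 28.6   3.95] open 0.163
bath frame p [-0.0521  0.1489  0.1551]
toolaxes cols
 [[ 0.963  0.004 -0.27 ]
 [ 0.27   0.012  0.963]
 [ 0.007 -1.     0.011]]
turn units 1 [-0.105  0.085  0.068]
turn units -1 [  0.106 -29.914   0.164]
```

View pics/w3.png

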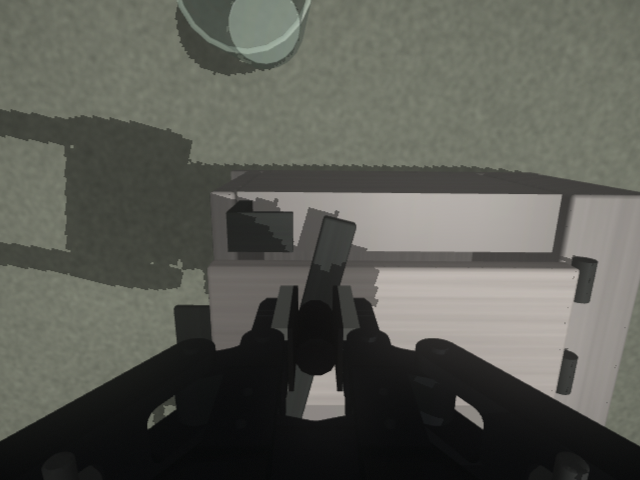

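Emit:
{"name": "step_arm", "arguments": {
  "commands": [
    [0, 0, 0, 0, 0, 0, 0.3],
    [0, 0, 0, 0, 0, 0, 0.3],
    [0, 0, 0, 0, 0, 0, 0.3]
  ]
}}

```text
time_s: 6.15
eef_pos: [0.5514, 0.1812, 0.153]
eef_rot: [-0.7, 0.701, 0.095, -0.096]
wrist_force: [0.4, -0.4, -0.9]
opening: 0.3
```

```bash
python3 - <<'E'
from h import *
st();print(ctrl.get_obs()["torque"])
p,d=ctrl.camera("wrist");cv2.imwrite("pics/w4.png",p)
P,ok=cloud(d,"wrist")
L=Ro.from_euler('z',-B[2]).apply(P[ok]-[B[0],B[1],0])
K=L[(L[:,2]>.16)&(L[:,2]<.179)&(abs(L[:,0]+.052)<.011)&(L[:,1]>.12)&(L[:,1]<.16)];print(len(K),K.min(0),K.max(0),K.mean(0))
for n in ("hook_knob",):
    for b in ctrl.boxes_of(n,"wrist"):
        k=ctrl.get_calibration("wrist");w=np.array(k["R"]).T@(np.array(b["point"])-np.array(k["t"]));print(b["p"],Ro.from_euler('z',-B[2]).apply(w-[B[0],B[1],0]))
E
```

```text
t 6.15 p [0.5514 0.1812 0.153 ] F [ 0.44 -0.44 -0.93] open 0.300
bath frame p [-0.0545  0.1413  0.153 ]
toolaxes cols
 [[ 0.963 -0.001 -0.268]
 [ 0.268 -0.001  0.963]
 [-0.001 -1.    -0.001]]
turn units 1 [ 0.005  0.064 -0.011]
turn units -1 [-1.7000e-02 -2.9936e+01 -8.0000e-03]
[-0.03842912  0.00087179 -0.04292292]
2603 [-0.06020341  0.1292395   0.16001576] [-0.04100093  0.15258827  0.17894611] [-0.05098494  0.14210477  0.17330634]
0.76 [-0.05064661  0.14914493  0.14410093]
```

View pics/w4.png

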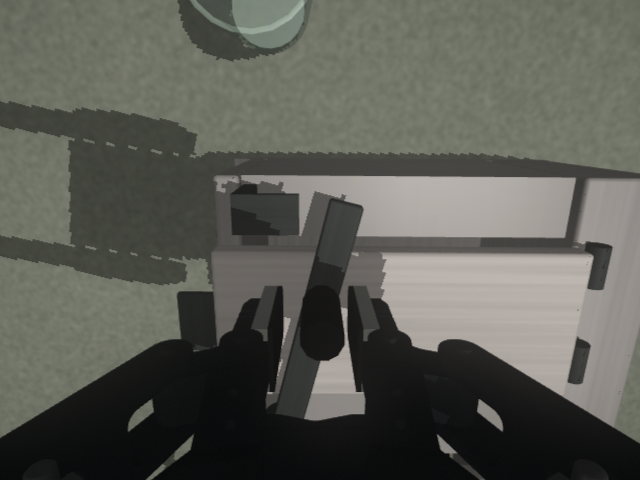

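Emit:
{"name": "step_arm", "arguments": {
  "commands": [
    [0, 0, 0, -0.2, 0, 0.02, 0.3],
    [0, 0, 0, -0.2, 0, 0.02, 0.3],
    [0, 0, 0, -0.2, 0, 0, 0.3],
    [0, 0, 0, 0, 0, 0, 0.3]
  ]
}}

```text
time_s: 6.65
eef_pos: [0.533, 0.1778, 0.1532]
eef_rot: [-0.701, 0.701, 0.095, -0.096]
wrist_force: [0.2, 0.3, -0.9]
opening: 0.296
```

Emit:
{"name": "step_arm", "arguments": {
  "commands": [
    [0, 0, 0, -0.1, 0, 0, 0.3],
    [0, 0, 0, 0, 0, 0, 0.3]
  ]
}}

```text
time_s: 6.85
eef_pos: [0.5309, 0.1772, 0.1533]
eef_rot: [-0.701, 0.701, 0.096, -0.096]
wrist_force: [-0.1, 0.6, -0.3]
opening: 0.3
```

```bash
python3 - <<'E'
from h import *
st();print(ctrl.get_obs()["torque"])
p,d=ctrl.camera("wrist");cv2.imwrite("pics/w5.png",p)
E
```

```text
t 6.85 p [0.5309 0.1772 0.1533] F [-0.08  0.6  -0.25] open 0.300
bath frame p [-0.0753  0.1428  0.1533]
toolaxes cols
 [[ 0.963 -0.    -0.268]
 [ 0.268 -0.     0.963]
 [-0.    -1.    -0.   ]]
turn units 1 [ 0.001  0.067 -0.001]
turn units -1 [-2.0000e-03 -2.9933e+01 -1.0000e-03]
[-0.01591305  0.01103956  0.00473234]
```

View pics/w5.png

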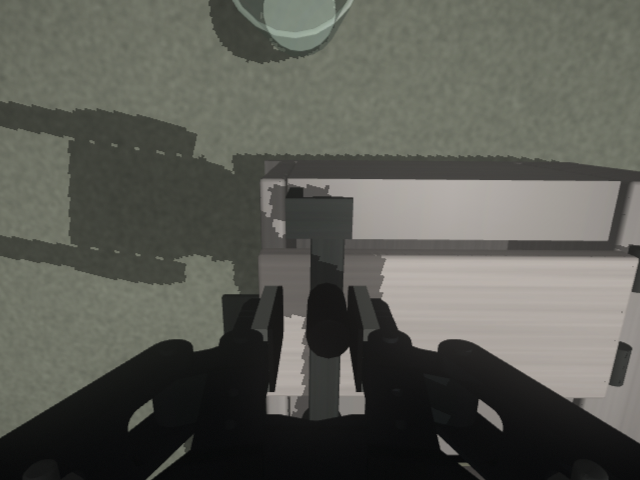

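Emit:
{"name": "step_arm", "arguments": {
  "commands": [
    [0, 0, 0, -0.1, 0, 0, 0.3],
    [0, 0, 0, -0.1, 0, 0, 0.3],
    [0, 0, 0, 0, 0, 0, 0.3]
  ]
}}

```text
time_s: 7.2
eef_pos: [0.5297, 0.1767, 0.1539]
eef_rot: [0.701, -0.7, -0.099, 0.092]
wrist_force: [18.0, 6.3, -12.3]
opening: 0.299
```

Emit:
{"name": "step_arm", "arguments": {
  "commands": [
    [0, 0, 0, 0.27, 0, 0, 0.3],
    [0, 0, 0, 0, 0, 0, 0.35],
    [0, 0, 0, 0, -0.5, 0, 0.35],
    [0, 0, 0, 0, -1, 0, 0.35],
    [0, 0, 0, 0, -1, 0, 0.35],
    [0, 0, 0, 0, 0, 0, 0.35]
  ]
}}

```text
time_s: 7.8
eef_pos: [0.5357, 0.1782, 0.2344]
eef_rot: [-0.7, 0.701, 0.099, -0.093]
wrist_force: [0.1, 0.4, -0.0]
opening: 0.35
```

```bash
python3 - <<'E'
from h import *
st(T(B,[-.15,-.069,.108]),1)
p,d=ctrl.camera("wrist");cv2.imwrite("pics/w6.png",p)
P,ok=cloud(d,"wrist")
L=Ro.from_euler('z',-B[2]).apply(P[ok]-[B[0],B[1],0])
K=L[(L[:,2]>.172)&(L[:,2]<.182)&(abs(L[:,0]+.07)<.03)&(L[:,1]>.1)&(L[:,1]<.17)];print(len(K),K.min(0),K.max(0),np.median(K,0))
E
```

```text
t 7.80 p [0.5357 0.1782 0.2344] F [ 0.15  0.42 -0.  ] open 0.350
bath frame p [-0.0705  0.1425  0.2344]
toolaxes cols
 [[ 0.963  0.009 -0.269]
 [ 0.269  0.001  0.963]
 [ 0.009 -1.    -0.002]]
turn units 1 [0.014 0.069 0.082]
turn units -1 [ 1.2900e-01 -2.9931e+01 -2.2000e-02]
shift units now-axes [-2.738  4.2   -7.024] goal-axes [-2.65   4.213 -7.05 ]
620 [-0.08079093  0.13465822  0.17202996] [-0.06546522  0.14989865  0.17633446] [-0.07311475  0.14255635  0.17443456]
```

View pics/w6.png

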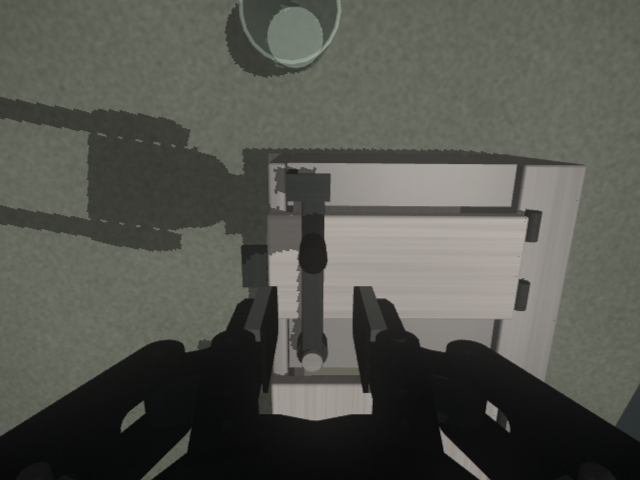

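Emit:
{"name": "step_arm", "arguments": {
  "commands": [
    [0, 0.07, 0.08, -0.27, 0, -0.7, 0.4],
    [0, 0, 0, -0.27, 0, -0.7, 0.4],
    [0, 0, 0, -0.27, 0, -0.7, 0.4],
    [0, 0, 0, -0.27, 0, -0.7, 0.4],
    [0, 0, 0, -0.27, 0, -0.7, 0.4],
    [0, 0, 0, -0.27, 0, -0.7, 0.4],
    [0, 0, 0, -0.27, 0, -0.7, 0.4],
    [0, 0, 0, -0.27, 0, -0.7, 0.4],
    [0, 0, 0, -0.27, 0, -0.7, 0.4],
    [0, 0, 0, 0, 0, 0, 0.4]
  ]
}}

```text
time_s: 8.85
eef_pos: [0.5114, -0.0256, 0.2281]
eef_rot: [-0.701, 0.701, 0.089, -0.096]
wrist_force: [-0.2, -0.5, -0.5]
opening: 0.399
```

```bash
python3 - <<'E'
from h import *
st(T(B,[-.15,-.069,.108]),1)
p,d=ctrl.camera("wrist");cv2.imwrite("pics/w7.png",p)
P,ok=cloud(d,"wrist")
L=Ro.from_euler('z',-B[2]).apply(P[ok]-[B[0],B[1],0])
K=L[(L[:,2]>.12)&(L[:,2]<.14)&(L[:,0]>-.17)&(L[:,0]<-.142)&(abs(L[:,1]+.07)<.07)];print(len(K),np.percentile(K,[1,99],0),np.median(K,0))
K=L[(L[:,2]>.12)&(L[:,2]<.14)&(L[:,0]>-.12)&(L[:,0]<.0)&(abs(L[:,1]+.07)<.07)];print("lid front",np.percentile(K[:,0],[.5,2]))
E
```

```text
t 8.85 p [ 0.5114 -0.0256  0.2281] F [-0.16 -0.55 -0.52] open 0.399
bath frame p [-0.1472 -0.0478  0.2281]
toolaxes cols
 [[ 0.966 -0.01  -0.259]
 [ 0.259 -0.003  0.966]
 [-0.01  -1.     0.   ]]
turn units 1 [-0.002 -0.029 -0.099]
turn units -1 [ 1.550e-01  2.997e+01 -3.000e-03]
shift units now-axes [-0.049  4.004 -0.708] goal-axes [-0.092  4.003 -0.707]
2560 [[-0.15619975 -0.11906861  0.12686521]
 [-0.14257636 -0.01256779  0.1329224 ]] [-0.15072302 -0.06094973  0.13087756]
lid front [-0.11567821 -0.1014231 ]
```

View pics/w7.png

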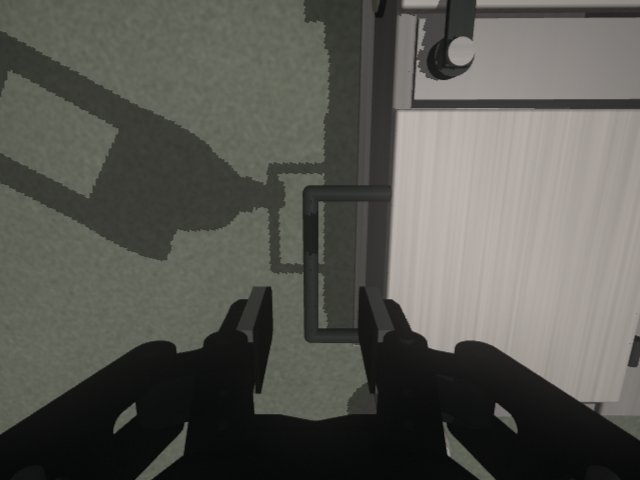

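Emit:
{"name": "step_arm", "arguments": {
  "commands": [
    [0, 0, -0.1, -0.14, 0, -0.6, 0.4],
    [0, 0, 0, 0, 0.8, 0, 0.4],
    [0, 0, 0, 0, 0.8, 0, 0.4],
    [0, 0, 0, 0, 0.8, 0, 0.4],
    [0, 0, 0, 0, 0, 0, 0.4]
  ]
}}

```text
time_s: 9.4
eef_pos: [0.5103, -0.0402, 0.1532]
eef_rot: [0.702, -0.7, -0.092, 0.095]
wrist_force: [-0.1, 0.2, 0.5]
opening: 0.401
```

```bash
python3 - <<'E'
from h import *
st(T(B,[-.1515,-.066,.109]),1)
p,d=ctrl.camera("wrist");cv2.imwrite("pics/w8.png",p)
p,d=ctrl.camera("side");cv2.imwrite("pics/s8.png",cv2.resize(p[150:390,200:520],None,fx=2.5,fy=2.5))
E
```

```text
t 9.40 p [ 0.5103 -0.0402  0.1532] F [-0.09  0.24  0.48] open 0.401
bath frame p [-0.1521 -0.0616  0.1532]
toolaxes cols
 [[ 0.965 -0.005 -0.262]
 [ 0.262  0.003  0.965]
 [-0.004 -1.     0.005]]
turn units 1 [-0.043  0.003 -0.041]
turn units -1 [ -0.065 -29.997   0.068]
shift units now-axes [ 0.027  1.473 -0.152] goal-axes [ 0.021  1.474 -0.145]
```

View pics/w8.png

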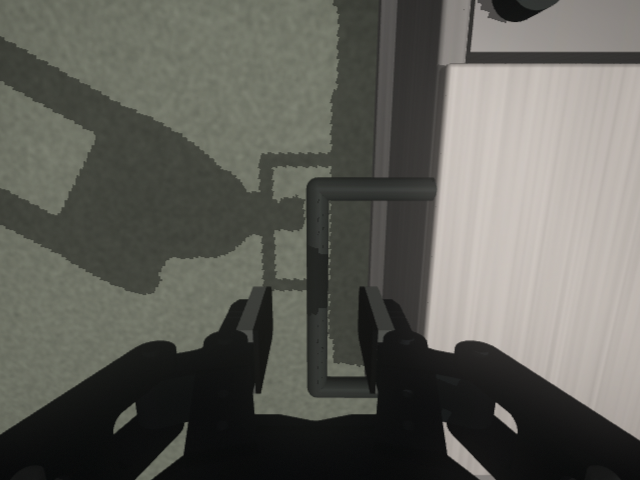

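View pics/s8.png

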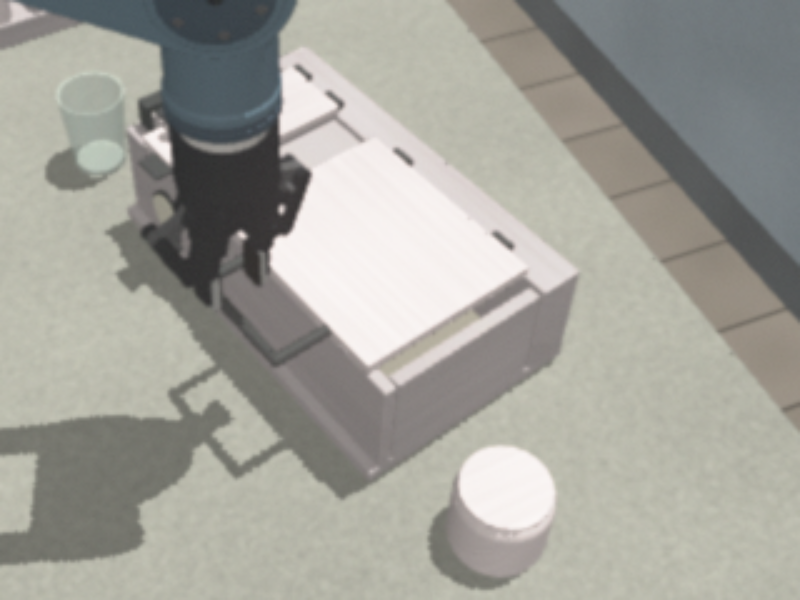

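Emit:
{"name": "step_arm", "arguments": {
  "commands": [
    [-0.05, 0, -0.05, 0, 0.5, -0.1, 0.4],
    [0, 0, 0, 0, 0.5, 0, 0.4],
    [0, 0, 0, 0, 0.4, 0, 0.4],
    [0, 0, 0, 0, 0, 0, 0.4],
    [0, 0, 0, 0, 0, 0, 0.2],
    [0, 0, 0, 0, 0, 0, 0.0],
    [0, 0, 0, 0, 0, 0, 0.0],
    [0, 0, 0, 0, 0, 0, 0.0]
  ]
}}

```text
time_s: 10.3
eef_pos: [0.5128, -0.0456, 0.1158]
eef_rot: [-0.699, 0.703, 0.095, -0.092]
wrist_force: [-9.7, -3.0, 7.4]
opening: 0.088
```

```bash
python3 - <<'E'
from h import *
st(T(B,[-.1515,-.066,.109]),1)
p,d=ctrl.camera("wrist");cv2.imwrite("pics/w9.png",p)
E
```

```text
t 10.30 p [ 0.5128 -0.0456  0.1158] F [-9.69 -2.99  7.36] open 0.088
bath frame p [-0.1512 -0.0675  0.1158]
toolaxes cols
 [[ 0.965  0.005 -0.262]
 [ 0.262 -0.004  0.965]
 [ 0.003 -1.    -0.005]]
turn units 1 [0.052 0.002 0.033]
turn units -1 [  0.051 -29.997  -0.082]
shift units now-axes [-0.012  0.228  0.052] goal-axes [-0.011  0.228  0.05 ]
```

View pics/w9.png

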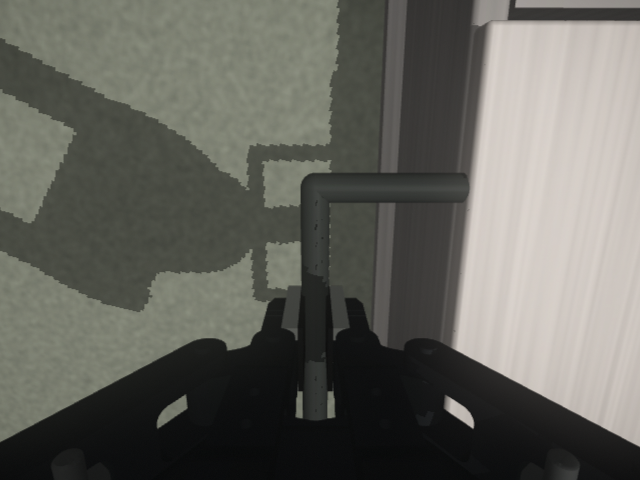

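Emit:
{"name": "step_arm", "arguments": {
  "commands": [
    [0, 0, 0, 0, 0, 0, 0.18],
    [0, 0, 0, 0, 0.15, 0, 0.18],
    [0, 0, 0, 0, 0, 0, 0.18],
    [0, 0, 0, 0, 0, 0, 0.0],
    [0, 0, 0, 0, 0, 0, 0.0]
  ]
}}

```text
time_s: 10.85
eef_pos: [0.5127, -0.0454, 0.1103]
eef_rot: [-0.699, 0.702, 0.095, -0.092]
wrist_force: [-8.6, -2.2, 6.1]
opening: 0.091
```

```bash
python3 - <<'E'
from h import *
st(T(B,[-.1515,-.066,.109]),1)
E
```

```text
t 10.85 p [ 0.5127 -0.0454  0.1103] F [-8.57 -2.21  6.1 ] open 0.091
bath frame p [-0.1512 -0.0673  0.1103]
toolaxes cols
 [[ 0.965  0.004 -0.262]
 [ 0.262 -0.004  0.965]
 [ 0.003 -1.    -0.005]]
turn units 1 [0.046 0.002 0.03 ]
turn units -1 [  0.047 -29.998  -0.072]
shift units now-axes [-0.01   0.044  0.044] goal-axes [-0.01   0.044  0.043]
```

```bash
python3 - <<'E'
import numpy as np
th=np.radians(np.arange(0,61,4))+.0273
d=np.stack([-.2201*np.diff(np.cos(th)),-.2201*np.diff(np.sin(th))],1)/.03
print(np.round(d,3).tolist())
E
```

```text
[[0.032, -0.511], [0.067, -0.508], [0.103, -0.502], [0.137, -0.493], [0.171, -0.483], [0.205, -0.469], [0.237, -0.454], [0.268, -0.436], [0.298, -0.417], [0.326, -0.395], [0.353, -0.371], [0.378, -0.346], [0.401, -0.318], [0.422, -0.29], [0.442, -0.259]]
```

Emit:
{"name": "step_arm", "arguments": {
  "commands": [
    [0, 0, 0, 0.02, -0.26, 0, 0.0],
    [0, 0, 0, 0.02, -0.25, 0, 0.0],
    [0, 0, 0, 0.07, -0.51, 0, 0.0],
    [0, 0, 0, 0, 0, 0, 0.0]
  ]
}}

```text
time_s: 11.25
eef_pos: [0.5155, -0.0446, 0.1414]
eef_rot: [-0.699, 0.703, 0.095, -0.092]
wrist_force: [-7.4, -3.7, -1.2]
opening: 0.089
```

```bash
python3 - <<'E'
from h import *
st()
p,d=ctrl.camera("wrist");cv2.imwrite("pics/w10.png",p)
E
```

```text
t 11.25 p [ 0.5155 -0.0446  0.1414] F [-7.4  -3.7  -1.24] open 0.089
bath frame p [-0.1483 -0.0672  0.1414]
toolaxes cols
 [[ 0.965  0.004 -0.262]
 [ 0.262 -0.004  0.965]
 [ 0.002 -1.    -0.005]]
turn units 1 [0.048 0.002 0.024]
turn units -1 [  0.037 -29.998  -0.076]
```

View pics/w10.png

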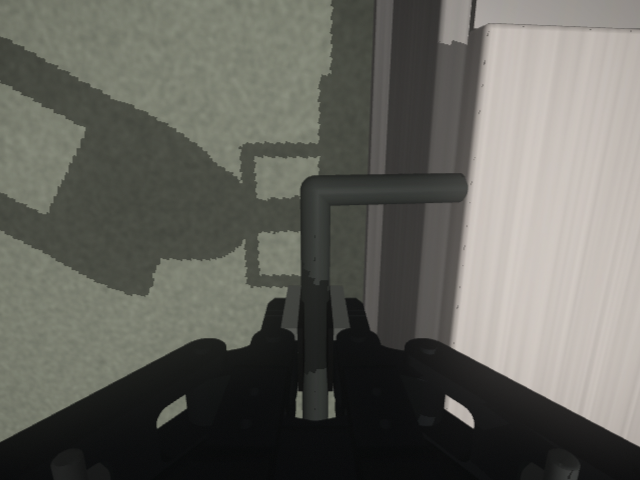

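Emit:
{"name": "step_arm", "arguments": {
  "commands": [
    [0, 0, 0, 0.06, -0.5, 0, 0.0],
    [0, 0, 0, 0.12, -0.49, 0, 0.0],
    [0, 0, 0, 0.17, -0.48, 0, 0.0],
    [0, 0, 0, 0.2, -0.47, 0, 0.0],
    [0, 0, 0, 0, 0, 0, 0.0]
  ]
}}

```text
time_s: 11.8
eef_pos: [0.5332, -0.0399, 0.2009]
eef_rot: [-0.699, 0.703, 0.096, -0.09]
wrist_force: [-3.9, -3.1, 0.5]
opening: 0.091
```

Emit:
{"name": "step_arm", "arguments": {
  "commands": [
    [0, 0, 0, 0.24, -0.45, 0, 0.0],
    [0, 0, 0, 0.27, -0.44, 0, 0.0],
    [0, 0, 0, 0.3, -0.42, 0, 0.0],
    [0, 0, 0, 0, 0, 0, 0.0]
  ]
}}

```text
time_s: 12.2
eef_pos: [0.5556, -0.0338, 0.2398]
eef_rot: [-0.699, 0.703, 0.096, -0.091]
wrist_force: [-7.7, -4.5, 2.9]
opening: 0.09
```

```bash
python3 - <<'E'
from h import *
st()
p,d=ctrl.camera("wrist");cv2.imwrite("pics/w11.png",p)
p,d=ctrl.camera("side");cv2.imwrite("pics/s11.png",p)
E
```

```text
t 12.20 p [ 0.5556 -0.0338  0.2398] F [-7.75 -4.5   2.93] open 0.090
bath frame p [-0.1067 -0.0673  0.2398]
toolaxes cols
 [[ 0.965  0.007 -0.262]
 [ 0.262 -0.005  0.965]
 [ 0.006 -1.    -0.006]]
turn units 1 [ 0.062 -0.001  0.053]
turn units -1 [-0.083 29.999  0.097]
```

View pics/s11.png

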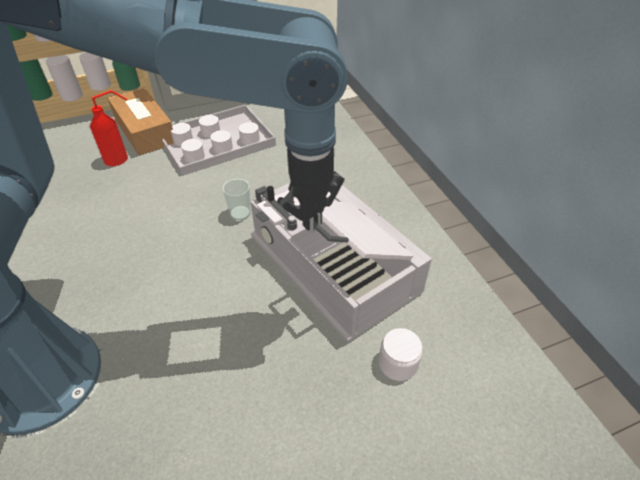

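View pics/w11.png

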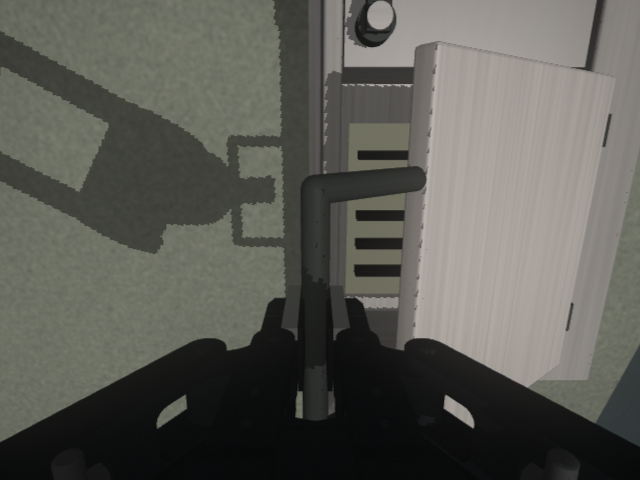

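Emit:
{"name": "step_arm", "arguments": {
  "commands": [
    [0, 0, 0, 0.31, -0.4, 0, 0.0],
    [0, 0, 0, 0.34, -0.37, 0, 0.0],
    [0, 0, 0, 0.37, -0.35, 0, 0.0],
    [0, 0, 0, 0, 0, 0, 0.0]
  ]
}}

```text
time_s: 12.7
eef_pos: [0.5856, -0.0257, 0.2742]
eef_rot: [-0.699, 0.703, 0.096, -0.09]
wrist_force: [-7.8, -3.5, 9.2]
opening: 0.09
```

Emit:
{"name": "step_arm", "arguments": {
  "commands": [
    [0, 0, 0, 0.4, -0.32, 0, 0.0],
    [0, 0, 0, 0.42, -0.29, 0, 0.0],
    [0, 0, 0, 0.44, -0.26, 0, 0.0],
    [0, 0, 0, 0, 0, 0, 0.0],
    [0, 0, 0, 0, 0, 0, 0.0]
  ]
}}

```text
time_s: 13.2
eef_pos: [0.6216, -0.016, 0.3003]
eef_rot: [-0.699, 0.703, 0.096, -0.09]
wrist_force: [-5.3, -4.5, 8.8]
opening: 0.088
```

```bash
python3 - <<'E'
from h import *
st()
for c in ["wrist","side","scene"]:
    p,d=ctrl.camera(c);cv2.imwrite(f"pics/{c}12.png",p)
    P,ok=cloud(d,c)
    for n in ["main_lid"]:
        r=ctrl.silhouettes(n,c)
        if not r: continue
        L=Ro.from_euler('z',-B[2]).apply(P[ok&r[0]["pixels"]]-[B[0],B[1],0])
        L=L[(L[:,1]>-.16)&(L[:,1]<.03)&(L[:,2]>.14)&(L[:,2]<.28)&(abs(L[:,0])<.1)]
        if len(L)<50: continue
        # robust plane fit of x over z, y
        m=np.ones(len(L),bool)
        for i in range(8):
            q=np.linalg.lstsq(np.c_[L[m][:,2],np.ones(m.sum())],L[m][:,0],rcond=None)[0]
            e=abs(L[:,0]-np.c_[L[:,2],np.ones(len(L))]@q);m=e<max(.004,np.median(e)*2)
        print(c,n,len(L),m.sum(),"angle",np.degrees(np.arctan2(1,-q[0])), "x at z=.12",q[0]*.12+q[1])
E
```

```text
t 13.20 p [ 0.6216 -0.016   0.3003] F [-5.26 -4.46  8.75] open 0.088
bath frame p [-0.0384 -0.0674  0.3003]
toolaxes cols
 [[ 0.965  0.01  -0.261]
 [ 0.261 -0.005  0.965]
 [ 0.008 -1.    -0.008]]
turn units 1 [ 0.072 -0.006  0.076]
turn units -1 [-0.12  29.993  0.113]
wrist main_lid 24426 20958 angle 59.010943988383865 x at z=.12 0.08273925521329488
scene main_lid 5237 4941 angle 59.1066215052282 x at z=.12 0.08419904141533409
```

View pics/side12.png

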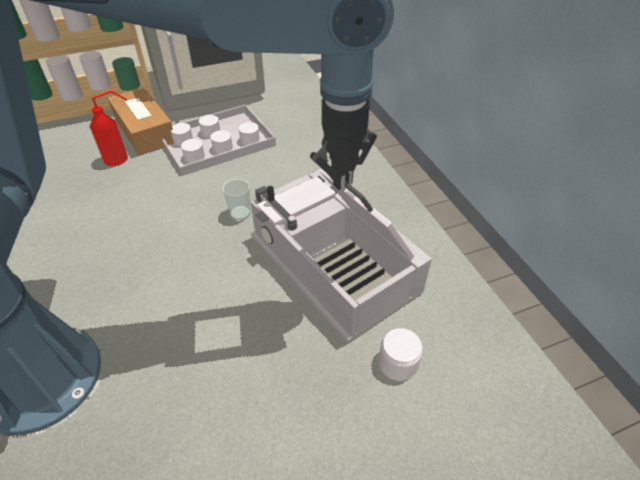

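View pics/wrist12.png

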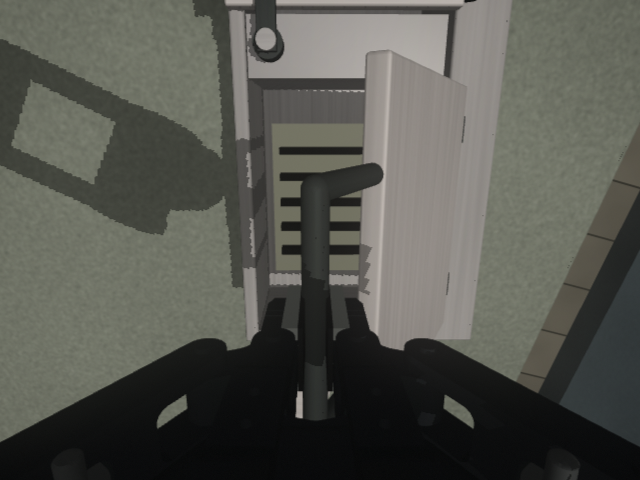

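Emit:
{"name": "step_arm", "arguments": {
  "commands": [
    [0, 0, 0, 0, 0, 0, 0.0],
    [0, 0, 0, 0, 0, 0, 0.0],
    [0, 0, 0, 0, 0, 0, 0.0],
    [0, 0, 0, 0, 0, 0, 0.0],
    [0, 0, 0, 0, 0, 0, 0.0]
  ]
}}

```text
time_s: 14.0
eef_pos: [0.6212, -0.0161, 0.3001]
eef_rot: [-0.699, 0.703, 0.096, -0.09]
wrist_force: [-5.0, -1.9, 7.8]
opening: 0.088
```

```bash
python3 - <<'E'
from h import *
st()
c="scene";p,d=ctrl.camera(c);cv2.imwrite("pics/scene13.png",cv2.resize(p[170:350,190:430],None,fx=3,fy=3))
c="side";p,d=ctrl.camera(c);cv2.imwrite("pics/side13.png",cv2.resize(p[150:300,200:400],None,fx=4,fy=4))
E
```

```text
t 14.00 p [ 0.6212 -0.0161  0.3001] F [-5.04 -1.85  7.77] open 0.088
bath frame p [-0.0387 -0.0674  0.3001]
toolaxes cols
 [[ 0.965  0.009 -0.261]
 [ 0.261 -0.005  0.965]
 [ 0.008 -1.    -0.007]]
turn units 1 [ 0.07  -0.008  0.075]
turn units -1 [-0.117 29.991  0.109]
```

View pics/side13.png

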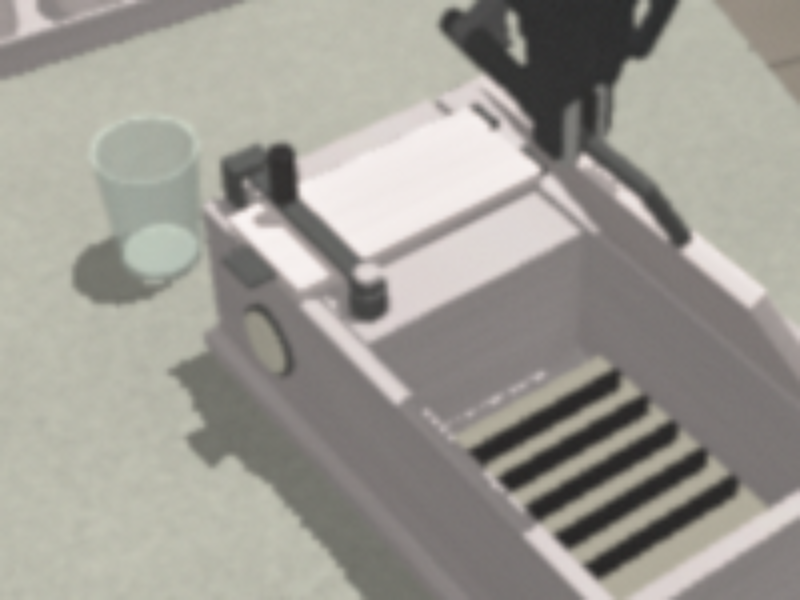

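View pics/scene13.png

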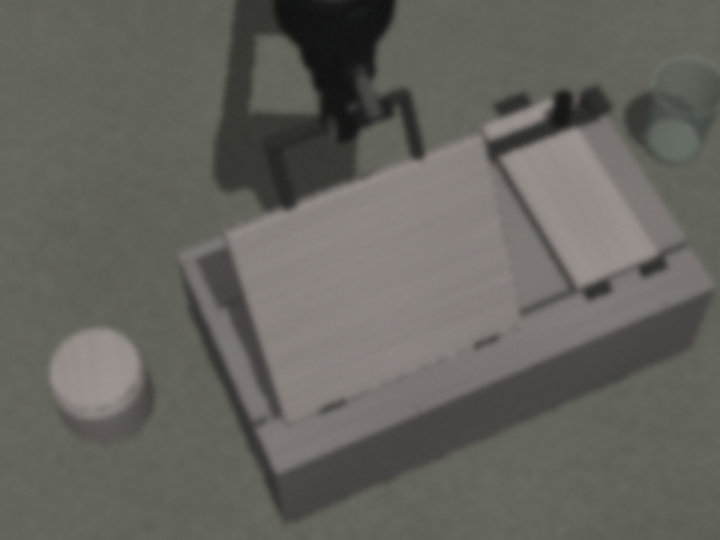

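The side view shows the hook lying straight from its pivot (367,290) into the keeper (245,175), with the hatch flat. The scene view shows the lid up, with the bar held at (345,125). The beaker and the tin are where they were.

```bash
python3 -c "
from bench import ctrl
print(ctrl.hand_in())"
```

```text
the job is handed in; nothing more can be done
None
```

I swung the hook home into its keeper, then gripped the main lid's pull bar and raised it along its arc to about 60 degrees. The job was handed in with the arm still holding the lid; no verdict was reported.

- **Lid:** plane fits to the wrist and scene depth gave 59.0 and 59.1 degrees. The tool moved under 0.5 mm over the last 0.8 s. The side camera gave no usable fit.
- **Hook and hatch:** pushing the hook against its stop gave about 18 N sideways, and the pictures show it straight in the keeper with the hatch flat. I did not measure the hook or hatch angle directly.
- **Bystanders:** the beaker and the tin look unmoved in the last pictures.
- **Disagreements:** swinging the hook with the knob gripped built up about 29 N, so I opened the fingers and finished by pushing. The two fixed cameras' bath fits differed by about 4 mm in x. I took the bar's position from the wrist view instead.
- **Time:** about 14 s of the 51 s allowed.

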